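# Load a chocolate box into the display channel and close the pusher

## Robot

A 6-joint arm with a two-finger parallel gripper is mounted at the origin on the work surface. World frame = base frame: x ahead of the robot, y to its left, z up, the work surface at z = 0. Lengths are in m, angles in degrees, forces in N, time in s.
With the tool pointing down it reaches from about 0.35 to 0.925 m from the base axis. Payload 6.4 kg.
Tool frame: the origin (TCP) lies at the very end of the fingers, on their centre line; the grasp point (between the pads) lies 19 mm behind it; z points along the fingers, y is the line along which they close (so a half turn about z gives the same grasp; the last joint's range is limited). The gripper opens to 94 mm and grips with 3 to 60 N. Pads are 16 mm wide; open, the fingers measure 119 mm over their backs; the gripper's body (75 mm by 177 mm) begins 78 mm behind the grasp point.
Start: joints at [57.061, 14.043, 89.255, -0, 76.702, -9.975], TCP at [0.254, 0.598, 0.174] pointing down, gripper open.
Joint ranges: [-179.41, 179.41], [-58.25, 129.5], [7.25, 145.43], [-54.29, 234.29], [11.92, 165.04], [-157.13, 157.13]. Speed limits (degrees/s): [147.25, 147.25, 180, 180, 180, 180].

## Interface

Orientations are given as [roll, pitch, yaw] about the fixed x, y, z axes, in that order (R = Rz(yaw) Ry(pitch) Rx(roll)).
In Python, from rig import readout, optics, r gives the robot as it stands.
- The arm moves only by the tool play_rows, never from a script. Its argument "moves" is a list of rows, each a list of 6 numbers: the shift along the tool's x, y, z normalised to -1 to 1, where 1 is 0.4 m, then the turn, a rotation vector about the tool's x, y, z normalised to -1 to 1, where 1 is 90 degrees. A call has exactly 8 rows; each row is the pose to reach, as a shift and turn from the pose commanded when the call began, along the tool's axes at that moment; what a row does not reach only later rows make up. A row lasts 1/10 s, in which the tool goes at most 50 mm and 8.59 degrees, less where a joint would pass 70% of its speed; a pose out of reach is approached as far as the arm can. A call with a number of a shift or a turn outside -1 to 1 is refused whole. A call with a gripper value outside its range is refused whole. "claw" is the gripper's target within -1 to 1 (fully open at 1, half-way at 0, shut at -1), set as the call begins (left out, the last holds). The fingers move at their own pace and stop on an object; the grip force is fixed at half the most. Time passes only in rows, so rows that repeat a pose let the fingers close, or fill a call up. It gives the time, the measured TCP pose, the force, the opening and the grip force at its end, in the units of the state.
- readout.get_obs(): the state, without advancing time (a new reading comes with each control period).
- optics.get_image(name): name is "scene" or "top" or "wrist"; returns a dict with "color" (384x512x3 uint8, red, green, blue), "depth" (384x512 float32, m along the optical axis (not along the pixel's ray), 0 where there is no reading), "fx", "fy", "cx", "cy" (pixels), "origin" and "orientation" of the camera in the world; the wrist camera has in their place "mount" (4x4, takes a point from camera to tool coordinates, whose origin is the TCP and whose axes are the flange's). Camera axes: x right, y up, looking along -z (the intrinsics and any distortion apply to the point x, -y, -z); pixel columns grow to the right and rows downward; lengths in m; the calibration is good to about 2 mm. A picture is of the moment at which its call begins: read the wrist's pose just before it.
- r.close_job(): hands the job in; it is judged then, once.
The state is a dict: "time_s": time; "joint_pos": joint angles; "qvel": joint speeds; "joint_efforts": joint torques, N m; "tool_pos": TCP position; "ee_rot": TCP orientation; "ft_force": force on the tool from outside, world axes, zero at the start; "ft_torque": the same for the moment, N m; "opening": finger opening in m; "gripper_force": force on a finger pad.
Only numpy, scipy, OpenCV 4.12 (cv2) and the standard library are available. Lean on these libraries where they do the work, as an engineer would, in place of code of your own. Each camera call takes 0.05 s, during which the arm holds its last target. There are 200 camera calls.

## Task

Take the small box of chocolates out of its wooden cradle, stand it on the brown paper sheet and let go, then take it again by its two short ends and stand it in the metal display channel, between the pusher and the front lip, without dropping it. Then slide the pusher forward until the box is snug between the front lip and the pusher, and leave the jar, the cup stack and the picture frame where they are.

Things in the scene. Friction and masses are not known exactly. Their poses are not given: they have to be found in the camera images.
- pack_center (a point): Centre (half-way up) of the loose chocolate box: rigid, dark brown, thin gold band along the middle of its length and over its ends; 64 mm long (its x), 42 mm wide (its y), 50 mm tall (z up), about 0.13 to 0.25 kg; both ends alike. It starts upright in the cradle, its underside 6 mm above the counter.
- cradle: Fixed pale wooden cradle holding the box, to the robot's left or right (channel on the other side). Origin on the counter under its middle; x along the box's length. Floor 6 mm thick, 42 mm wide. At each x end a cheek 6 mm thick, 46 mm wide, 66 mm high, 70 mm between cheeks: no finger fits at the box's short ends; its long sides are open.
- sheet_center (a point): Centre of a flat brown kraft paper sheet 150 x 150 mm on the counter between cradle and channel (height 0, no thickness to speak of), fixed, free of other things: where the box is put down to be taken another way.
- channel: Fixed aluminium channel, open on top. Origin on the counter, on its centre line; x along the track to the front lip (away from the robot). Floor 6 mm thick; side walls x -175 to +110 mm, 52 mm apart inside, 5 mm thick, tops at 66 mm: no finger fits beside the box's long sides. Lip: inner face x = +100 mm, 10 mm thick, top at 20 mm. Box fully forward: centre at x = +68 mm, height 31 mm.
- pusher (a joint): Travel of the pusher along the channel's +x, m: 0 at the rear, at most 0.155; starts between 0 and 0.03. Its front face lies at x = -90 mm + travel in the channel's frame, so it reads 0.126 when the box is snug between it and the lip. It slides against about 3 N of friction and stays where it is left.
- pusher_grip (a point): Grip point of the pusher's black tab, 92 mm above the counter, in the middle of its thickness. The tab is 14 mm thick along the channel's x, 30 mm wide across it, and stands up from a 46 mm wide plate to 112 mm above the counter (46 mm above the side walls); its front is flush with the pusher's front face, 7 mm ahead of this point.
- jar: Bystander: loose sweet jar with a steel lid, 80 mm across, 120 mm tall; origin under its centre. Leave alone.
- cups: Bystander: loose stack of paper cups, 74 mm across, 105 mm tall; origin under its centre. Leave alone.
- frame: Bystander: loose upright picture frame on a foot, 130 mm wide (its y), 118 mm tall, foot 70 mm deep (its x); origin under its centre. Leave alone.
Things that resemble listed ones, but are neither listed nor needed, are in the scene too. Leave any blue or purple look-alike of the part that bears pack_center alone.

How it is judged (in metres and radians):
On the way, in this order (a step that is already met when the one before it is completed fails the run):
1. the box stands upright on the paper sheet (its centre within 70 mm of the sheet's centre), let go (horizontal distance between pack_center and sheet_center below 0.07 m and height (world z) of pack_center between 0.021 and 0.028 m and angle between pack_center's own z axis and vertical below 0.12 rad and contact force between the fingers and pack below 0.1 N), for 0.1 s.
2. the box stands upright on the channel's floor, between the pusher and the lip, let go, the pusher not yet closed up (x of pack_center in the frame of channel between -0.05 and 0.072 m and y of pack_center in the frame of channel between -0.012 and 0.012 m and z of pack_center in the frame of channel between 0.027 and 0.036 m and angle between pack_center's own z axis and vertical below 0.12 rad and contact force between the fingers and pack below 0.1 N and value of joint pusher below 0.11 m), for 0.2 s.
At the end, for the whole second after the job is handed in: The box stands upright on the channel's floor, its length along the channel, at rest, against the front lip (within 8 mm), with the pusher closed up behind it (travel over 0.120 m, less than 6 mm of total play) (x of pack_center in the frame of channel between 0.06 and 0.072 m and y of pack_center in the frame of channel between -0.012 and 0.012 m and z of pack_center in the frame of channel between 0.027 and 0.036 m and angle between pack_center's own z axis and vertical below 0.12 rad and contact force between the fingers and pack below 0.1 N and angle between the x axis of pack_center and the x axis of channel, either way round below 0.15 rad and value of joint pusher above 0.12 m and linear speed of pack below 0.02 m/s); the robot touches nothing.
It fails at once if the box is dropped (falls or flies loose faster than 0.5 m/s) (linear speed of pack above 0.5 m/s and contact force between the fingers and pack below 0.1 N).
It fails at once if the jar is moved more than 30 mm (distance of jar from where it was at the start of the episode above 0.03 m).
It fails at once if the cup stack is moved more than 30 mm (distance of cups from where it was at the start of the episode above 0.03 m).
It fails at once if the picture frame is moved more than 30 mm (distance of frame from where it was at the start of the episode above 0.03 m).
It also fails if it takes over 72 s, if anything falls off the work surface, if the arm or the gripper's body presses on something with over 40 N, if the wrist force passes 120 N, or if a joint passes its speed limit or range.

## Working session

There is one attempt and no reset: what is moved stays moved. The work goes in short steps, Python scripts to look and compute and a tool call to move; the robot and the scene stay as the last step left them, time stands still between calls to the robot, and variables do not carry over. Pictures are saved under pics/ and viewed, at most 10 in all, crops included, and the job is handed in when it is done.

Besides the shell and the picture viewer there is one more tool, called as name([rows], argument=value, ...), one row to a line, values as JSON. play_rows: Moves the arm, as the interface text tells. Scaled input: -1 to 1 covers 0.4 m each way for a shift and 90 degrees each way for a turn. Its arguments: {"type":"object","properties":{"moves":{"type":"array","items":{"type":"array","items":{"type":"number","minimum":-1,"maximum":1}}},"claw":{"type":"number"}},"required":["moves"]}

```bash
mkdir -p pics; ls; cat > h.py <<'E'
import numpy as np, cv2
from scipy.spatial.transform import Rotation as R
from rig import readout, optics, r
E
python3 - <<'E'
from h import *
o=readout.get_obs();print({k:np.round(v,3) for k,v in o.items()})
for n in("scene","top"):
    im=optics.get_image(n);np.save(f"{n}.npy",im,allow_pickle=True)
    cv2.imwrite(f"pics/{n}0.png",im["color"][:,:,::-1])
    print(n,{k:v for k,v in im.items() if k not in("color","depth")})
a=cv2.imread("pics/top0.png");print(a.shape)
cv2.imwrite("pics/top0b.png",cv2.resize(a,(800,600),interpolation=cv2.INTER_CUBIC))
E
```

```text
pics
{'time_s': np.float64(0.0), 'joint_pos': array([ 5.7060e+01,  1.4085e+01,  8.9323e+01,  1.0000e-03,  7.6700e+01,
       -9.9760e+00]), 'qvel': array([ 0.145,  0.033, -0.126,  0.116,  0.121,  0.038]), 'joint_efforts': array([ 1.0000e-03, -4.1583e+01, -3.1460e+01,  6.9000e-02,  3.3000e-02,
       -0.0000e+00]), 'tool_pos': array([0.253, 0.598, 0.173]), 'ee_rot': array([-1.79894e+02, -2.00000e-02,  1.57036e+02]), 'ft_force': array([ 0.378,  0.157, -0.399]), 'ft_torque': array([0.032, 0.021, 0.003]), 'gripper_force': np.float64(0.0), 'opening': np.float64(0.094)}
scene {'fx': 451.04992355846105, 'fy': 451.04992355846105, 'cx': 255.14073392669513, 'cy': 189.63346289110567, 'origin': array([1.35216662, 0.84279438, 1.04446705]), 'orientation': array([ 50.21538995,  -0.85493888, 139.07844345])}
top {'fx': 351.30027672841686, 'fy': 351.30027672841686, 'cx': 253.07119278103335, 'cy': 190.55394527826823, 'origin': array([ 0.444971  , -0.01363088,  1.12079585]), 'orientation': array([  8.72279776,  -0.27955919, -90.00271977])}
(384, 512, 3)
```

View pics/top0b.png

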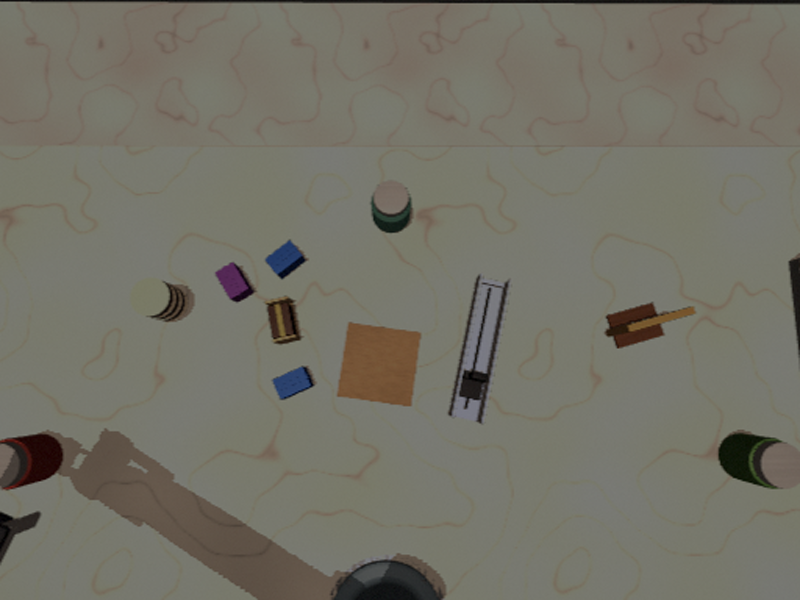

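View pics/scene0.png

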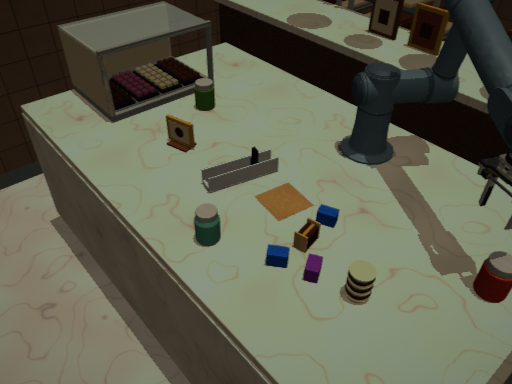

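Top view (800-px scale): the cradle with box is at (283,320), the sheet at (380,364), the channel from the lip (492,280) to the rear (466,420) and the pusher tab at (474,378). Jar (391,205), cups (163,298) and frame (650,322) stand clear. The look-alikes are at (285,258), (293,382) and (234,281).

```bash
cat >> h.py <<'E'
def cam(im,obs=None):
    "world rotation (OpenCV axes x right,y down,z ahead) and origin"
    F=np.diag([1,-1,-1.])
    if "mount" in im:
        T=np.eye(4);T[:3,:3]=R.from_euler("xyz",obs["ee_rot"],degrees=True).as_matrix();T[:3,3]=obs["tool_pos"]
        M=T@im["mount"];return M[:3,:3]@F,M[:3,3]
    return R.from_euler("xyz",im["orientation"],degrees=True).as_matrix()@F,im["origin"]
def ray(im,uv,C):
    u,v=np.asarray(uv,float).T
    d=np.stack([(u-im["cx"])/im["fx"],(v-im["cy"])/im["fy"],np.ones_like(u)],-1)
    return d@C[0].T
def onz(im,uv,z,C):
    d=ray(im,uv,C);return C[1]+d*((z-C[1][2])/d[:,2])[:,None]
def cloud(im,C):
    h,w=im["depth"].shape;v,u=np.mgrid[:h,:w]
    d=ray(im,np.stack([u.ravel(),v.ravel()],-1),C)
    P=C[1]+d*im["depth"].reshape(-1,1);P[im["depth"].ravel()==0]=np.nan
    return P.reshape(h,w,3)
E
python3 - <<'E'
from h import *
im=np.load("top.npy",allow_pickle=True).item();C=cam(im);P=cloud(im,C)
k=.64
for n,uv,z in [("box",(283,320),.056),("sheet",(380,364),0),("lip",(492,281),.02),("rear",(467,420),.0),("tab",(474,379),.112),("jar",(391,195),.12),("cups",(152,298),.105)]:
    u,v=np.array(uv)*k;print(n,onz(im,[(u,v)],z,C)[0].round(3),"depth:",P[int(round(v)),int(round(u))].round(3))
a=im["color"][150:285,155:345,::-1]
a=cv2.convertScaleAbs(a,alpha=1.6);cv2.imwrite("pics/topc.png",cv2.resize(a,None,fx=4.2,fy=4.2,interpolation=cv2.INTER_CUBIC))
print(optics.get_image("wrist")["mount"].round(3), optics.get_image("wrist")["fx"])
E
```

```text
box [0.564 0.2   0.056] depth: [0.564 0.201 0.056]
sheet [0.481 0.012 0.   ] depth: [0.481 0.013 0.   ]
lip [ 0.649 -0.216  0.02 ] depth: [ 0.648 -0.216  0.02 ]
rear [ 0.37  -0.162  0.   ] depth: [ 0.369 -0.162  0.004]
tab [ 0.45  -0.162  0.112] depth: [ 0.449 -0.174  0.018]
jar [ 0.796 -0.01   0.12 ] depth: [ 0.795 -0.009  0.12 ]
cups [0.6   0.436 0.105] depth: [0.599 0.435 0.109]
[[ 0.001  0.96   0.28   0.081]
 [ 1.    -0.001 -0.    -0.   ]
 [-0.     0.28  -0.96  -0.21 ]
 [ 0.     0.     0.     1.   ]] 327.66713880395963
```

View pics/topc.png

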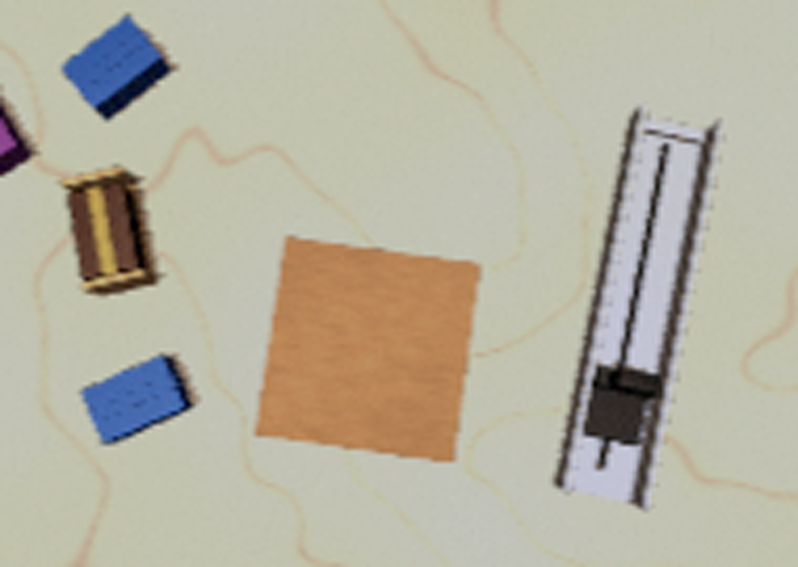

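Crop (×4.2, offset 155,150): the box's gold band runs from (93,187) to (125,275), the sheet corners are (287,237), (480,265), (454,461) and (257,435), and the tab top is at about (632,383). Next I fit these with the depth cloud.

```bash
python3 - <<'E'
from h import *
for n in("top","scene"):
    im=np.load(n+".npy",allow_pickle=True).item();C=cam(im);P=cloud(im,C)
    def sel(x0,x1,y0,y1,z0,z1):
        m=(P[...,0]>x0)&(P[...,0]<x1)&(P[...,1]>y0)&(P[...,1]<y1)&(P[...,2]>z0)&(P[...,2]<z1);return P[m]
    w=sel(.33,.70,-.27,-.12,.06,.07)
    (c,s,a)=cv2.minAreaRect(w[:,:2].astype(np.float32));print(n,"walls",len(w),c,s,a,np.median(w[:,2]))
    t=sel(.38,.5,-.25,-.12,.105,.12);print("tab",len(t),t.mean(0) if len(t) else 0, cv2.minAreaRect(t[:,:2].astype(np.float32)) if len(t) else 0)
    b=sel(.5,.63,.15,.25,.05,.062);print("box",len(b),b.mean(0),cv2.minAreaRect(b[:,:2].astype(np.float32)))
    k=sel(.5,.63,.15,.25,.062,.07);print("cheeks",len(k),k.mean(0),cv2.minAreaRect(k[:,:2].astype(np.float32)))
im=np.load("top.npy",allow_pickle=True).item();C=cam(im)
q=np.array([(287,237),(480,265),(454,461),(257,435)])/4.2+[155,150];print("sheet",onz(im,q,0,C).mean(0))
q=np.array([(93,187),(125,275)])/4.2+[155,150];e=onz(im,q,.056,C);d=e[0]-e[1];print("band",e,np.degrees(np.arctan2(d[1],d[0])))
E
```

```text
top walls 366 (0.5138219594955444, -0.18567711114883423) (0.06270765513181686, 0.28336119651794434) 77.31169128417969 0.06647074244261264
tab 52 [ 0.45651937 -0.17232407  0.11206781] ((0.45651406049728394, -0.17231102287769318), (0.02868105284869671, 0.014080572873353958), 81.68413543701172)
box 312 [0.56521036 0.20512525 0.05662647] ((0.5658328533172607, 0.20381012558937073), (0.0809706375002861, 0.0459761917591095), 12.807083129882812)
cheeks 65 [0.56404272 0.20280589 0.06623604] ((0.5667084455490112, 0.20326919853687286), (0.0822005569934845, 0.043716318905353546), 13.088898658752441)
scene walls 323 (0.5134473443031311, -0.18305374681949615) (0.0707843154668808, 0.2862403392791748) 77.58063507080078 0.06458020799644759
tab 29 [ 0.45866574 -0.16856809  0.11053976] ((0.4567855894565582, -0.1700078547000885), (0.028983285650610924, 0.01830204762518406), 78.93821716308594)
box 257 [0.56495553 0.2088316  0.05611835] ((0.5637202858924866, 0.20657694339752197), (0.08979177474975586, 0.0469682514667511), 15.938231468200684)
cheeks 68 [0.56715285 0.20729267 0.06507824] ((0.5659206509590149, 0.20529650151729584), (0.08423004299402237, 0.04578486457467079), 13.532630920410156)
sheet [ 4.80925944e-01  1.28577182e-02 -5.55111512e-17]
band [[0.59589847 0.21335461 0.056     ]
 [0.53178411 0.18819165 0.056     ]] 21.428515639052804
```

```bash
cat >> h.py <<'E'
def to(pos,yaw,o=None):
    "normalised row from current pose to pos with tool down at yaw"
    o=o or readout.get_obs();Q=R.from_euler("xyz",o["ee_rot"],degrees=True)
    d=Q.inv().apply(np.array(pos)-o["tool_pos"])/.4
    t=(Q.inv()*R.from_euler("xyz",[180,0,yaw],degrees=True)).as_rotvec(degrees=True)/90
    return np.round(np.r_[d,t],4).tolist()
def ch(x,y,c=(.5455,-.1928),a=-12.69):
    a=np.radians(a);return np.array(c)+[x*np.cos(a)-y*np.sin(a),x*np.sin(a)+y*np.cos(a)]
E
python3 -c "
from h import *
print(to([.565,.204,.15],193))"
```

```text
[-1.1018, -0.6034, 0.06, -0.0006, -0.0003, -0.3996]
```

play_rows([
  [-0.1, -0.054, 0, 0, 0, -0.03],
  [-0.2, -0.108, 0, 0, 0, -0.06],
  [-0.3, -0.162, 0, 0, 0, -0.1],
  [-0.4, -0.217, 0, 0, 0, -0.14],
  [-0.5, -0.27, 0, 0, 0, -0.18],
  [-0.6, -0.325, 0, 0, 0, -0.22],
  [-0.7, -0.38, 0, 0, 0, -0.26],
  [-0.7, -0.38, 0, 0, 0, -0.26],
], claw=1)

```text
time_s: 1.0
tool_pos: [0.4548, 0.3457, 0.1744]
ee_rot: [-180.0, 0.0, -179.9]
ft_force: [-0.4, 0.5, 0.7]
opening: 0.0938
gripper_force: 0.0
```

```bash
python3 -c "
from h import *
print(readout.get_obs()['tool_pos'],to([.565,.204,.15],193))"
```

```text
[0.45483974 0.34572554 0.17440392] [-0.2746, -0.3549, 0.0615, -0.0006, 0.0004, -0.143]
```

play_rows([
  [-0.06, -0.08, 0.01, 0, 0, -0.03],
  [-0.12, -0.16, 0.03, 0, 0, -0.07],
  [-0.19, -0.24, 0.045, 0, 0, -0.11],
  [-0.25, -0.32, 0.06, 0, 0, -0.143],
  [-0.2746, -0.355, 0.06, 0, 0, -0.143],
  [-0.2746, -0.355, 0.06, 0, 0, -0.143],
  [-0.2746, -0.355, 0.06, 0, 0, -0.143],
  [-0.2746, -0.355, 0.06, 0, 0, -0.143],
])

```text
time_s: 1.8
tool_pos: [0.5622, 0.2098, 0.1508]
ee_rot: [180.0, 0.0, -166.6]
ft_force: [0.2, 0.3, 0.3]
opening: 0.0939
gripper_force: 0.0
```

```bash
cat >> h.py <<'E'
import pickle
def snap(n):
    o=readout.get_obs();im=optics.get_image("wrist");pickle.dump((o,im),open(n+".pkl","wb"))
    cv2.imwrite(f"pics/{n}.png",im["color"][:,:,::-1]);return o,im
E
python3 - <<'E'
from h import *
o,im=snap("w1");print(o["tool_pos"],o["ee_rot"],o["joint_pos"])
C=cam(im,o);P=cloud(im,C)
for z0,z1 in((.05,.061),(.062,.07)):
    m=(abs(P[...,0]-.565)<.06)&(abs(P[...,1]-.204)<.05)&(P[...,2]>z0)&(P[...,2]<z1)
    q=P[m];print(len(q),q.mean(0),np.median(q[:,2]),cv2.minAreaRect(q[:,:2].astype(np.float32)))
E
```

```text
[0.56216652 0.20976212 0.1507521 ] [ 1.79976875e+02  1.06711011e-02 -1.66606194e+02] [ 9.63342090e+00  8.69102545e+00  9.79908969e+01  2.48210615e-02
  7.33089476e+01 -9.37675143e+01]
3055 [0.56444897 0.20637865 0.05544846] 0.055461579892027824 ((0.5634542107582092, 0.2046571969985962), (0.07705095410346985, 0.045752450823783875), 12.58174991607666)
659 [0.56293595 0.20435992 0.06517759] 0.06525772488701215 ((0.5662658214569092, 0.2046871930360794), (0.08219829201698303, 0.04537534713745117), 12.959234237670898)
```

View pics/w1.png

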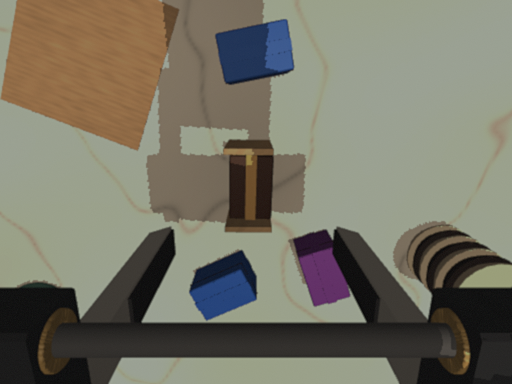

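The wrist view shows the box upright in the cradle at (250,188), aligned with the tool, with the finger lanes on both sides free. The blue (222,285) and purple (320,268) look-alikes are clear of them. The measured heights of 0.0655 and 0.0555 match the 66/56 mm given.

```bash
python3 -c "
from h import *
print(readout.get_obs()['tool_pos'],to([.566,.2045,.018],192.9))"
```

```text
[0.56219927 0.20972623 0.15074738] [-0.0061, -0.015, 0.3319, 0.0002, 0.0002, 0.0057]
```

play_rows([
  [-0.006, -0.015, 0.03, 0, 0, 0.006],
  [-0.006, -0.015, 0.09, 0, 0, 0.006],
  [-0.006, -0.015, 0.15, 0, 0, 0.006],
  [-0.006, -0.015, 0.21, 0, 0, 0.006],
  [-0.006, -0.015, 0.27, 0, 0, 0.006],
  [-0.006, -0.015, 0.31, 0, 0, 0.006],
  [-0.006, -0.015, 0.332, 0, 0, 0.006],
  [-0.006, -0.015, 0.332, 0, 0, 0.006],
])

```text
time_s: 2.65
tool_pos: [0.5658, 0.2028, 0.0163]
ee_rot: [180.0, -0.1, -167.2]
ft_force: [0.4, -0.3, 0.1]
opening: 0.094
gripper_force: 0.0
```

play_rows([
  [0, 0, 0, 0, 0, 0],
  [0, 0, 0, 0, 0, 0],
  [0, 0, 0, 0, 0, 0],
  [0, 0, 0, 0, 0, 0],
  [0, 0, 0, 0, 0, 0],
  [0, 0, 0, 0, 0, 0],
  [0, 0, 0, 0, 0, 0],
  [0, 0, 0, 0, 0, 0],
], claw=-1)

```text
time_s: 3.45
tool_pos: [0.5669, 0.2033, 0.018]
ee_rot: [180.0, 0.0, -167.2]
ft_force: [-0.1, 3.0, 2.6]
opening: 0.0419
gripper_force: 29.9
```

play_rows([
  [0, 0, -0.02, 0, 0, 0],
  [0, 0, -0.06, 0, 0, 0],
  [0, 0, -0.1, 0, 0, 0],
  [0, 0, -0.15, 0, 0, 0],
  [0, 0, -0.2, 0, 0, 0],
  [0, 0, -0.24, 0, 0, 0],
  [0, 0, -0.26, 0, 0, 0],
  [0, 0, -0.26, 0, 0, 0],
])

```text
time_s: 4.25
tool_pos: [0.5677, 0.2029, 0.1235]
ee_rot: [-180.0, 0.2, -167.2]
ft_force: [0.9, 0.6, -1.0]
opening: 0.042
gripper_force: 29.8
```

```bash
python3 -c "
from h import *
o=readout.get_obs();print(o['tool_pos'],o['ft_force'],to([.481,.013,.10],167.3))"
```

```text
[0.56767282 0.20294217 0.12349692] [ 0.85418282  0.60768837 -0.97052028] [0.3164, -0.4152, 0.058, 0.0002, 0.0018, 0.283]
```

play_rows([
  [0.03, -0.04, 0, 0, 0, 0.03],
  [0.08, -0.11, 0, 0, 0, 0.07],
  [0.14, -0.18, 0, 0, 0, 0.12],
  [0.2, -0.26, 0.02, 0, 0, 0.17],
  [0.25, -0.33, 0.04, 0, 0, 0.22],
  [0.29, -0.38, 0.05, 0, 0, 0.26],
  [0.316, -0.415, 0.058, 0, 0, 0.283],
  [0.316, -0.415, 0.058, 0, 0, 0.283],
])

```text
time_s: 5.05
tool_pos: [0.4783, 0.0119, 0.0969]
ee_rot: [-180.0, -0.2, 167.1]
ft_force: [0.6, 0.6, -1.5]
opening: 0.042
gripper_force: 29.8
```

play_rows([
  [0, 0, 0, 0, 0, 0],
  [0, 0, 0, 0, 0, 0],
  [0, 0, 0.04, 0, 0, 0],
  [0, 0, 0.08, 0, 0, 0],
  [0, 0, 0.12, 0, 0, 0],
  [0, 0, 0.15, 0, 0, 0],
  [0, 0, 0.17, 0, 0, 0],
  [0, 0, 0.17, 0, 0, 0],
])

```text
time_s: 5.85
tool_pos: [0.4794, 0.0135, 0.0294]
ee_rot: [-180.0, -0.1, 167.3]
ft_force: [-0.2, 0.7, -1.9]
opening: 0.0417
gripper_force: 29.8
```

```bash
python3 -c "
from h import *
o=readout.get_obs();print(o['tool_pos'],o['ft_force'],to([.481,.013,.0125],167.3))"
```

```text
[0.47942415 0.01351331 0.02943973] [-0.15752516  0.71211105 -1.93105764] [-0.0042, -0.0004, 0.0423, -0.0, -0.0014, 0.0004]
```

play_rows([
  [0, 0, 0.01, 0, 0, 0],
  [0, 0, 0.02, 0, 0, 0],
  [0, 0, 0.03, 0, 0, 0],
  [0, 0, 0.036, 0, 0, 0],
  [0, 0, 0.04, 0, 0, 0],
  [0, 0, 0.043, 0, 0, 0],
  [0, 0, 0.044, 0, 0, 0],
  [0, 0, 0.044, 0, 0, 0],
])

```text
time_s: 6.65
tool_pos: [0.4802, 0.013, 0.0129]
ee_rot: [180.0, 0.0, 167.3]
ft_force: [0.4, -0.3, -1.0]
opening: 0.0418
gripper_force: 29.8
```

play_rows([
  [0, 0, 0.001, 0, 0, 0],
  [0, 0, 0.002, 0, 0, 0],
  [0, 0, 0.003, 0, 0, 0],
  [0, 0, 0.003, 0, 0, 0],
  [0, 0, 0.003, 0, 0, 0],
  [0, 0, 0.003, 0, 0, 0],
  [0, 0, 0.003, 0, 0, 0],
  [0, 0, 0.003, 0, 0, 0],
])

```text
time_s: 7.45
tool_pos: [0.4804, 0.013, 0.0119]
ee_rot: [180.0, 0.0, 167.3]
ft_force: [-1.4, 1.2, 3.6]
opening: 0.0417
gripper_force: 29.8
```

play_rows([
  [0, 0, 0, 0, 0, 0],
  [0, 0, 0, 0, 0, 0],
  [0, 0, 0, 0, 0, 0],
  [0, 0, 0, 0, 0, 0],
  [0, 0, 0, 0, 0, 0],
  [0, 0, 0, 0, 0, 0],
  [0, 0, 0, 0, 0, 0],
  [0, 0, 0, 0, 0, 0],
], claw=1)

```text
time_s: 8.25
tool_pos: [0.4802, 0.013, 0.0117]
ee_rot: [-180.0, 0.0, 167.3]
ft_force: [0.1, -1.1, 0.2]
opening: 0.094
gripper_force: 0.0
```

play_rows([
  [0, 0, -0.03, 0, 0, 0],
  [0, 0, -0.08, 0, 0, 0],
  [0, 0, -0.14, 0, 0, 0],
  [0, 0, -0.2, 0, 0, 0],
  [0, 0, -0.26, 0, 0, 0],
  [0, 0, -0.32, 0, 0, 0],
  [0, 0, -0.34, 0, 0, 0],
  [0, 0, -0.34, 0, 0, 0],
])

```text
time_s: 9.05
tool_pos: [0.4811, 0.0128, 0.1493]
ee_rot: [180.0, 0.2, 167.3]
ft_force: [-0.3, -0.4, 0.3]
opening: 0.0939
gripper_force: 0.0
```

play_rows([
  [0, 0, 0, 0, 0, 0.08],
  [0, 0, 0, 0, 0, 0.16],
  [0, 0, 0, 0, 0, 0.24],
  [0, 0, 0, 0, 0, 0.32],
  [0, 0, 0, 0, 0, 0.4],
  [0, 0, 0, 0, 0, 0.48],
  [0, 0, 0, 0, 0, 0.5],
  [0, 0, 0, 0, 0, 0.5],
])

```text
time_s: 9.85
tool_pos: [0.4791, 0.0132, 0.1461]
ee_rot: [-179.9, -0.1, 122.3]
ft_force: [-0.6, -1.0, 0.7]
opening: 0.0939
gripper_force: 0.0
```

play_rows([
  [0, 0, 0, 0, 0, 0.08],
  [0, 0, 0, 0, 0, 0.16],
  [0, 0, 0, 0, 0, 0.24],
  [0, 0, 0, 0, 0, 0.32],
  [0, 0, 0, 0, 0, 0.4],
  [0, 0, 0, 0, 0, 0.48],
  [0, 0, 0, 0, 0, 0.5],
  [0, 0, 0, 0, 0, 0.5],
])

```text
time_s: 10.65
tool_pos: [0.4795, 0.0131, 0.1467]
ee_rot: [-179.9, 0.0, 77.3]
ft_force: [0.1, -0.1, 0.7]
opening: 0.0939
gripper_force: 0.0
```

```bash
python3 - <<'E'
from h import *
o,im=snap("w2");print(o["tool_pos"],o["ee_rot"],o["joint_pos"])
C=cam(im,o);P=cloud(im,C)
for z0,z1 in((.042,.06),):
    m=(abs(P[...,0]-.481)<.06)&(abs(P[...,1]-.013)<.06)&(P[...,2]>z0)&(P[...,2]<z1)
    q=P[m];print(len(q),q.mean(0),np.median(q[:,2]),cv2.minAreaRect(q[:,:2].astype(np.float32)))
E
```

```text
[0.47950943 0.01314082 0.14668195] [-1.79902269e+02  3.48844289e-03  7.73457155e+01] [-1.20046445e+01 -7.78197454e+00  1.15012518e+02 -2.49065512e-03
  7.28672207e+01  6.50378730e-01]
2829 [0.48044932 0.01802818 0.04926404] 0.04937217260759513 ((0.48014676570892334, 0.01663508266210556), (0.04259634390473366, 0.0643281638622284), 76.44373321533203)
```

View pics/w2.png

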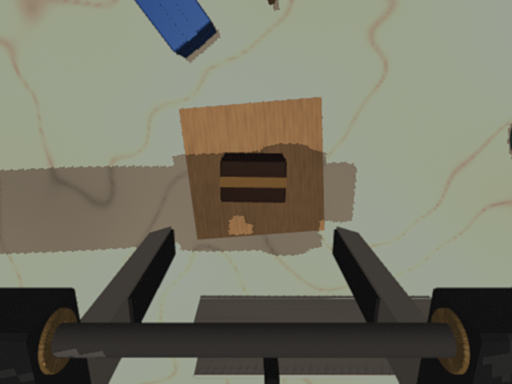

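The box stands upright on the sheet at (253,177), with its ends facing the two fingers and free space all round.

```bash
python3 - <<'E'
from h import *
o,im=pickle.load(open("w2.pkl","rb"));C=cam(im,o);P=cloud(im,C)
Q=R.from_euler("xyz",o["ee_rot"],degrees=True)
m=(abs(P[...,0]-.481)<.06)&(abs(P[...,1]-.013)<.06)&(P[...,2]>.046)
q=P[m];T=Q.inv().apply(q-o["tool_pos"]);print(len(q),T.min(0),T.max(0),np.percentile(T,[1,50,99],axis=0).round(4))
# image-edge rays: top face corners read at rows ~163..202, cols 221..286
print(Q.inv().apply(onz(im,[(221,163),(286,163),(221,202),(286,202)],.05,C)-o["tool_pos"]).round(4))
print(to([.480,.013,.013],77.3))
E
```

```text
40021 [-0.01791994 -0.066628   -0.15319033] [0.03411378 0.06027997 0.10068056] [[-0.0105 -0.0589 -0.1522]
 [ 0.0241 -0.0018 -0.1425]
 [ 0.0334  0.0577  0.0981]]
[[ 0.0221 -0.0302  0.0967]
 [ 0.0221  0.0314  0.0966]
 [-0.0167 -0.0312  0.0967]
 [-0.0167  0.0325  0.0966]]
[-0.0, 0.0016, 0.3346, -0.001, 0.0, 0.0008]
```

play_rows([
  [0, 0.002, 0.03, 0, 0, 0],
  [0, 0.002, 0.08, 0, 0, 0],
  [0, 0.002, 0.14, 0, 0, 0],
  [0, 0.002, 0.2, 0, 0, 0],
  [0, 0.002, 0.26, 0, 0, 0],
  [0, 0.002, 0.31, 0, 0, 0],
  [0, 0.002, 0.334, 0, 0, 0],
  [0, 0.002, 0.334, 0, 0, 0],
])

```text
time_s: 11.5
tool_pos: [0.4793, 0.0132, 0.0122]
ee_rot: [-179.8, 0.0, 77.3]
ft_force: [-0.4, 0.3, 0.3]
opening: 0.0938
gripper_force: 0.0
```

play_rows([
  [0, 0, 0, 0, 0, 0],
  [0, 0, 0, 0, 0, 0],
  [0, 0, 0, 0, 0, 0],
  [0, 0, 0, 0, 0, 0],
  [0, 0, 0, 0, 0, 0],
  [0, 0, 0, 0, 0, 0],
  [0, 0, 0, 0, 0, 0],
  [0, 0, 0, 0, 0, 0],
], claw=-1)

```text
time_s: 12.3
tool_pos: [0.481, 0.0128, 0.0146]
ee_rot: [-180.0, 0.0, 77.3]
ft_force: [-2.3, 0.6, 6.0]
opening: 0.0632
gripper_force: 30.0
```

play_rows([
  [0, 0, -0.02, 0, 0, 0],
  [0, 0, -0.06, 0, 0, 0],
  [0, 0, -0.12, 0, 0, 0],
  [0, 0, -0.18, 0, 0, 0],
  [0, 0, -0.24, 0, 0, 0],
  [0, 0, -0.3, 0, 0, 0],
  [0, 0, -0.335, 0, 0, 0],
  [0, 0, -0.335, 0, 0, 0],
])

```text
time_s: 13.1
tool_pos: [0.4825, 0.0126, 0.1502]
ee_rot: [179.7, -0.0, 77.3]
ft_force: [0.5, 0.4, -1.6]
opening: 0.0631
gripper_force: 30.0
```

```bash
python3 - <<'E'
from h import *
o=readout.get_obs();print(o['tool_pos'],o['ft_force'],ch(.025,0),to([*ch(.025,0),.147],77.3))
E
```

```text
[0.48245753 0.0125699  0.15019923] [ 0.4802773   0.37488172 -1.6041016 ] [ 0.56988932 -0.1982919 ] [-0.4662, 0.3291, 0.0095, 0.003, -0.0001, -0.0]
```

play_rows([
  [-0.04, 0.03, 0, 0, 0, 0],
  [-0.12, 0.085, 0, 0, 0, 0],
  [-0.21, 0.15, 0, 0, 0, 0],
  [-0.3, 0.21, 0, 0, 0, 0],
  [-0.38, 0.27, 0, 0, 0, 0],
  [-0.44, 0.31, 0, 0, 0, 0],
  [-0.466, 0.329, 0.008, 0, 0, 0],
  [-0.466, 0.329, 0.008, 0, 0, 0],
])

```text
time_s: 13.9
tool_pos: [0.5675, -0.1983, 0.1427]
ee_rot: [-179.8, -0.1, 77.2]
ft_force: [-0.3, 1.2, -1.4]
opening: 0.0633
gripper_force: 30.0
```

play_rows([
  [0, 0, 0, 0, 0, 0],
  [0, 0, 0, 0, 0, 0],
  [0, 0, 0, 0, 0, 0],
  [0, 0, 0, 0, 0, 0],
  [0, 0, 0, 0, 0, 0],
  [0, 0, 0, 0, 0, 0],
  [0, 0, 0, 0, 0, 0],
  [0, 0, 0, 0, 0, 0],
])

```text
time_s: 14.7
tool_pos: [0.5683, -0.198, 0.1449]
ee_rot: [180.0, 0.0, 77.3]
ft_force: [-0.4, -0.0, -1.0]
opening: 0.0637
gripper_force: 30.0
```

```bash
python3 - <<'E'
from h import *
o,im=snap("w3");print(o["tool_pos"],o["ee_rot"])
C=cam(im,o);P=cloud(im,C);a=np.radians(-12.69);u=np.array([np.cos(a),np.sin(a)]);v=np.array([-u[1],u[0]])
D=P[...,:2]-np.array([.5455,-.1928]);x=D@u;y=D@v;z=P[...,2]
m=(z>.062)&(z<.07)&(abs(y)<.05)
for s in(1,-1):
    k=m&(y*s>.01)
    print("wall",s,k.sum(),np.percentile(y[k],[2,50,98]).round(4),np.percentile(x[k],[1,99]).round(3),np.polyfit(x[k],y[k],1).round(4),np.median(z[k]))
k=(z>.105)&(z<.118)&(abs(y)<.03)&(x<-.06);print("tab",k.sum(),x[k].mean() if k.any() else 0,y[k].mean() if k.any() else 0)
cv2.imwrite("pics/w3b.png",cv2.convertScaleAbs(im["color"][:,:,::-1],alpha=1.6))
E
```

```text
[ 0.56831158 -0.19796451  0.14488911] [1.79997035e+02 1.08769600e-03 7.72940579e+01]
wall 1 1950 [0.0155 0.0292 0.0317] [-0.172  0.106] [0.0034 0.0292] 0.06523105176677982
wall -1 1039 [-0.0304 -0.0273 -0.025 ] [-0.173  0.106] [ 0.0028 -0.0272] 0.06501768888013648
tab 707 -0.08988581319921746 0.0016858052439196333
```

View pics/w3b.png

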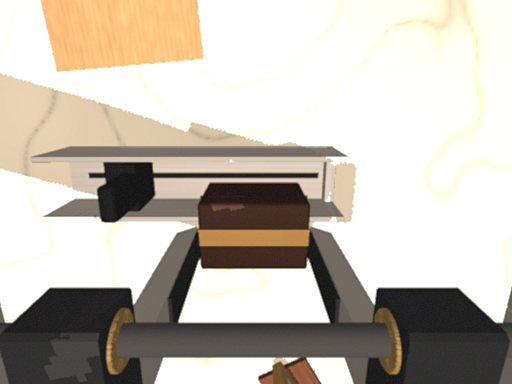

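```bash
python3 - <<'E'
from h import *
o,im=pickle.load(open("w3.pkl","rb"));C=cam(im,o)
Q=R.from_euler("xyz",o["ee_rot"],degrees=True);z=o["tool_pos"][2]+.0354
print(Q.inv().apply(onz(im,[(253,230),(253,247),(253,267),(199,238),(307,238)],z,C)-o["tool_pos"]).round(4))
a=np.radians(-12.69);d=o["tool_pos"][:2]-np.array([.5455,-.1928]);print("tool in channel",d@[np.cos(a),np.sin(a)],d@[-np.sin(a),np.cos(a)])
print(to([*ch(.025,-.0005),.045],77.31))
E
```

```text
[[ 0.0087  0.0003 -0.0354]
 [-0.0019  0.0003 -0.0354]
 [-0.0149  0.0003 -0.0354]
 [ 0.0037 -0.0308 -0.0354]
 [ 0.0038  0.0315 -0.0354]]
tool in channel 0.023388880602178447 -2.7195171957576914e-05
[-0.0013, 0.0041, 0.2496, -0.0, 0.0, -0.0002]
```

```bash
python3 -c "
from h import *
print(to([*ch(.025,-.0018),.072],77.31))"
```

```text
[-0.0045, 0.0041, 0.1821, -0.0, 0.0, -0.0002]
```

play_rows([
  [-0.0045, 0.004, 0.02, 0, 0, 0],
  [-0.0045, 0.004, 0.06, 0, 0, 0],
  [-0.0045, 0.004, 0.1, 0, 0, 0],
  [-0.0045, 0.004, 0.135, 0, 0, 0],
  [-0.0045, 0.004, 0.16, 0, 0, 0],
  [-0.0045, 0.004, 0.175, 0, 0, 0],
  [-0.0045, 0.004, 0.182, 0, 0, 0],
  [-0.0045, 0.004, 0.182, 0, 0, 0],
])

```text
time_s: 15.55
tool_pos: [0.5695, -0.2001, 0.0719]
ee_rot: [-180.0, -0.0, 77.3]
ft_force: [0.2, 0.7, -1.1]
opening: 0.0634
gripper_force: 30.0
```

play_rows([
  [0, 0, 0.01, 0, 0, 0],
  [0, 0, 0.025, 0, 0, 0],
  [0, 0, 0.04, 0, 0, 0],
  [0, 0, 0.055, 0, 0, 0],
  [0, 0, 0.07, 0, 0, 0],
  [0, 0, 0.08, 0, 0, 0],
  [0, 0, 0.08, 0, 0, 0],
  [0, 0, 0.08, 0, 0, 0],
])

```text
time_s: 16.35
tool_pos: [0.5695, -0.2001, 0.04]
ee_rot: [180.0, 0.0, 77.3]
ft_force: [0.4, 0.0, -1.7]
opening: 0.0637
gripper_force: 30.0
```

play_rows([
  [0, 0, 0.01, 0, 0, 0],
  [0, 0, 0.02, 0, 0, 0],
  [0, 0, 0.03, 0, 0, 0],
  [0, 0, 0.038, 0, 0, 0],
  [0, 0, 0.044, 0, 0, 0],
  [0, 0, 0.047, 0, 0, 0],
  [0, 0, 0.048, 0, 0, 0],
  [0, 0, 0.048, 0, 0, 0],
])

```text
time_s: 17.15
tool_pos: [0.5695, -0.2001, 0.0209]
ee_rot: [180.0, 0.0, 77.3]
ft_force: [0.2, -0.6, -1.7]
opening: 0.0633
gripper_force: 30.0
```

play_rows([
  [0, 0, 0.002, 0, 0, 0],
  [0, 0, 0.003, 0, 0, 0],
  [0, 0, 0.004, 0, 0, 0],
  [0, 0, 0.004, 0, 0, 0],
  [0, 0, 0.004, 0, 0, 0],
  [0, 0, 0.004, 0, 0, 0],
  [0, 0, 0.004, 0, 0, 0],
  [0, 0, 0.004, 0, 0, 0],
])

```text
time_s: 17.95
tool_pos: [0.5697, -0.2002, 0.0206]
ee_rot: [180.0, 0.0, 77.3]
ft_force: [-3.7, 1.3, 6.1]
opening: 0.0635
gripper_force: 30.0
```

play_rows([
  [0, 0, 0, 0, 0, 0],
  [0, 0, 0, 0, 0, 0],
  [0, 0, 0, 0, 0, 0],
  [0, 0, 0, 0, 0, 0],
  [0, 0, 0, 0, 0, 0],
  [0, 0, 0, 0, 0, 0],
  [0, 0, 0, 0, 0, 0],
  [0, 0, 0, 0, 0, 0],
], claw=1)

```text
time_s: 18.75
tool_pos: [0.5695, -0.2001, 0.0193]
ee_rot: [-180.0, 0.0, 77.3]
ft_force: [-0.7, -0.1, -0.7]
opening: 0.0944
gripper_force: 0.0
```

play_rows([
  [0, 0, -0.03, 0, 0, 0],
  [0, 0, -0.08, 0, 0, 0],
  [0, 0, -0.14, 0, 0, 0],
  [0, 0, -0.2, 0, 0, 0],
  [0, 0, -0.26, 0, 0, 0],
  [0, 0, -0.32, 0, 0, 0],
  [0, 0, -0.34, 0, 0, 0],
  [0, 0, -0.34, 0, 0, 0],
])

```text
time_s: 19.55
tool_pos: [0.5704, -0.2005, 0.1572]
ee_rot: [179.8, 0.1, 77.3]
ft_force: [-0.4, 0.7, -0.2]
opening: 0.0939
gripper_force: 0.0
```

```bash
python3 - <<'E'
from h import *
o,im=snap("w4");print(o["tool_pos"],o["ee_rot"])
C=cam(im,o);P=cloud(im,C);a=np.radians(-12.69);u=np.array([np.cos(a),np.sin(a)]);v=np.array([-u[1],u[0]])
D=P[...,:2]-np.array([.5455,-.1928]);x=D@u;y=D@v;z=P[...,2]
k=(z>.052)&(z<.0595)&(abs(y)<.022)&(x>-.05);print("box",k.sum(),np.percentile(x[k],[1,50,99]),np.percentile(y[k],[1,50,99]),np.median(z[k]))
k=(z>.105)&(z<.118)&(abs(y)<.03)&(x<-.05);print("tab",k.sum(),np.percentile(x[k],[1,50,99]),np.median(y[k]),np.median(z[k]))
print(to([*ch(-.0915,0),.18],77.31))
cv2.imwrite("pics/w4b.png",cv2.convertScaleAbs(im["color"][:,:,::-1],alpha=1.6))
E
```

```text
[ 0.57040992 -0.20054686  0.15721123] [1.79805825e+02 6.18424987e-02 7.72991311e+01]
box 2626 [-0.00531555  0.02553589  0.0574085 ] [-0.01774996  0.00276399  0.02180426] 0.055433132183544565
tab 652 [-0.09752439 -0.08961606 -0.08405389] 0.0018878744646717268 0.1108161620466056
[0.0045, -0.2913, -0.0615, 0.0004, 0.0001, -0.0001]
```

View pics/w4b.png

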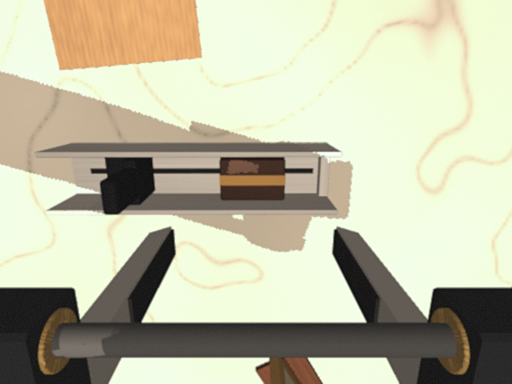

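The box stands in the channel at (252,178), between the pusher tab (128,190) and the lip (322,175). Next I grip the tab.

play_rows([
  [0.001, -0.04, 0, 0, 0, 0],
  [0.001, -0.11, 0, 0, 0, 0],
  [0.001, -0.18, 0, 0, 0, 0],
  [0.001, -0.24, 0, 0, 0, 0],
  [0.001, -0.28, 0, 0, 0, 0],
  [0.001, -0.291, 0, 0, 0, 0],
  [0.001, -0.291, 0, 0, 0, 0],
  [0.001, -0.291, 0, 0, 0, 0],
])

```text
time_s: 20.4
tool_pos: [0.4563, -0.1741, 0.1549]
ee_rot: [-180.0, -0.0, 77.3]
ft_force: [-0.4, 0.3, 0.3]
opening: 0.0939
gripper_force: 0.0
```

```bash
python3 -c "
from h import *
print(readout.get_obs()['tool_pos'],to([*ch(-.091,-.001),.075],77.31))"
```

```text
[ 0.45630551 -0.17413086  0.15486083] [0.0009, 0.0004, 0.1997, -0.0003, -0.0002, -0.0002]
```

play_rows([
  [0, 0, 0.03, 0, 0, 0],
  [0, 0, 0.07, 0, 0, 0],
  [0, 0, 0.11, 0, 0, 0],
  [0, 0, 0.15, 0, 0, 0],
  [0, 0, 0.18, 0, 0, 0],
  [0, 0, 0.195, 0, 0, 0],
  [0, 0, 0.199, 0, 0, 0],
  [0, 0, 0.199, 0, 0, 0],
])

```text
time_s: 21.2
tool_pos: [0.4563, -0.1742, 0.0758]
ee_rot: [180.0, 0.0, 77.3]
ft_force: [0.7, -0.7, 0.9]
opening: 0.094
gripper_force: 0.0
```

play_rows([
  [0, 0, 0, 0, 0, 0],
  [0, 0, 0, 0, 0, 0],
  [0, 0, 0, 0, 0, 0],
  [0, 0, 0, 0, 0, 0],
  [0, 0, 0, 0, 0, 0],
  [0, 0, 0, 0, 0, 0],
  [0, 0, 0, 0, 0, 0],
  [0, 0, 0, 0, 0, 0],
], claw=-1)

```text
time_s: 22.0
tool_pos: [0.456, -0.174, 0.0757]
ee_rot: [-180.0, 0.0, 77.3]
ft_force: [-0.4, 1.0, -0.2]
opening: 0.0336
gripper_force: 0.0
```

play_rows([
  [0, 0, 0, 0, 0, 0],
  [0, 0, 0, 0, 0, 0],
  [0, 0, 0, 0, 0, 0],
  [0, 0, 0, 0, 0, 0],
  [0, 0, 0, 0, 0, 0],
  [0, 0, 0, 0, 0, 0],
  [0, 0, 0, 0, 0, 0],
  [0, 0, 0, 0, 0, 0],
])

```text
time_s: 22.8
tool_pos: [0.4559, -0.174, 0.0756]
ee_rot: [-180.0, 0.0, 77.3]
ft_force: [-1.2, 0.5, 1.4]
opening: 0.0137
gripper_force: 30.0
```

```bash
python3 -c "
from h import *
print(readout.get_obs()['tool_pos'],to([*ch(-.097+.120,-.001),.075],77.31),to([*ch(-.097+.126,-.001),.075],77.31))"
```

```text
[ 0.45587208 -0.17399573  0.07564606] [0.0009, 0.2864, 0.0015, -0.0003, 0.0, -0.0001] [0.0009, 0.3014, 0.0015, -0.0003, 0.0, -0.0001]
```

play_rows([
  [0, 0.015, 0, 0, 0, 0],
  [0, 0.035, 0, 0, 0, 0],
  [0, 0.06, 0, 0, 0, 0],
  [0, 0.085, 0, 0, 0, 0],
  [0, 0.11, 0, 0, 0, 0],
  [0, 0.135, 0, 0, 0, 0],
  [0, 0.155, 0, 0, 0, 0],
  [0, 0.165, 0, 0, 0, 0],
])

```text
time_s: 23.6
tool_pos: [0.5213, -0.1887, 0.0756]
ee_rot: [180.0, -0.0, 77.3]
ft_force: [-2.9, 0.9, 3.3]
opening: 0.0132
gripper_force: 30.0
```

play_rows([
  [0, 0.01, 0, 0, 0, 0],
  [0, 0.025, 0, 0, 0, 0],
  [0, 0.04, 0, 0, 0, 0],
  [0, 0.055, 0, 0, 0, 0],
  [0, 0.07, 0, 0, 0, 0],
  [0, 0.085, 0, 0, 0, 0],
  [0, 0.095, 0, 0, 0, 0],
  [0, 0.1, 0, 0, 0, 0],
])

```text
time_s: 24.4
tool_pos: [0.5598, -0.1974, 0.0756]
ee_rot: [-180.0, -0.0, 77.3]
ft_force: [-5.7, 2.8, 3.6]
opening: 0.0131
gripper_force: 30.0
```

```bash
python3 -c "
from h import *
o=readout.get_obs();print(o['tool_pos'],o['ft_force'],to([*ch(-.097+.120,-.001),.0755],77.31))"
```

```text
[ 0.55977588 -0.19736197  0.0756155 ] [-5.68287914  2.79512634  3.56619184] [0.0008, 0.0202, 0.0003, -0.0001, -0.0001, -0.0001]
```

play_rows([
  [0, 0.004, 0, 0, 0, 0],
  [0, 0.008, 0, 0, 0, 0],
  [0, 0.012, 0, 0, 0, 0],
  [0, 0.016, 0, 0, 0, 0],
  [0, 0.02, 0, 0, 0, 0],
  [0, 0.023, 0, 0, 0, 0],
  [0, 0.025, 0, 0, 0, 0],
  [0, 0.025, 0, 0, 0, 0],
])

```text
time_s: 25.2
tool_pos: [0.5694, -0.1996, 0.0757]
ee_rot: [180.0, -0.0, 77.3]
ft_force: [-3.7, 2.5, 2.0]
opening: 0.0133
gripper_force: 30.0
```

play_rows([
  [0, 0.001, 0, 0, 0, 0],
  [0, 0.002, 0, 0, 0, 0],
  [0, 0.003, 0, 0, 0, 0],
  [0, 0.004, 0, 0, 0, 0],
  [0, 0.005, 0, 0, 0, 0],
  [0, 0.005, 0, 0, 0, 0],
  [0, 0.005, 0, 0, 0, 0],
  [0, 0.005, 0, 0, 0, 0],
])

```text
time_s: 26.0
tool_pos: [0.5712, -0.2, 0.0756]
ee_rot: [180.0, -0.0, 77.3]
ft_force: [-4.2, 1.7, 2.7]
opening: 0.0137
gripper_force: 30.0
```

play_rows([
  [0, 0.001, 0, 0, 0, 0],
  [0, 0.002, 0, 0, 0, 0],
  [0, 0.003, 0, 0, 0, 0],
  [0, 0.004, 0, 0, 0, 0],
  [0, 0.004, 0, 0, 0, 0],
  [0, 0.004, 0, 0, 0, 0],
  [0, 0.004, 0, 0, 0, 0],
  [0, 0.004, 0, 0, 0, 0],
])

```text
time_s: 26.8
tool_pos: [0.5721, -0.2002, 0.0756]
ee_rot: [-179.9, -0.0, 77.3]
ft_force: [-6.3, 2.1, 3.4]
opening: 0.0136
gripper_force: 30.0
```

play_rows([
  [0, 0.001, 0, 0, 0, 0],
  [0, 0.002, 0, 0, 0, 0],
  [0, 0.002, 0, 0, 0, 0],
  [0, 0.002, 0, 0, 0, 0],
  [0, 0.002, 0, 0, 0, 0],
  [0, 0.002, 0, 0, 0, 0],
  [0, 0.002, 0, 0, 0, 0],
  [0, 0.002, 0, 0, 0, 0],
])

```text
time_s: 27.6
tool_pos: [0.5721, -0.2002, 0.0756]
ee_rot: [-179.8, -0.0, 77.3]
ft_force: [-9.1, 3.7, 7.2]
opening: 0.0135
gripper_force: 30.0
```

play_rows([
  [0, 0.001, 0, 0, 0, 0],
  [0, 0.002, 0, 0, 0, 0],
  [0, 0.003, 0, 0, 0, 0],
  [0, 0.003, 0, 0, 0, 0],
  [0, 0.003, 0, 0, 0, 0],
  [0, 0.003, 0, 0, 0, 0],
  [0, 0.003, 0, 0, 0, 0],
  [0, 0.003, 0, 0, 0, 0],
])

```text
time_s: 28.4
tool_pos: [0.5721, -0.2001, 0.0756]
ee_rot: [-179.6, -0.0, 77.3]
ft_force: [-13.1, 3.8, 9.0]
opening: 0.0135
gripper_force: 30.0
```

play_rows([
  [0, -0.003, 0, 0, 0, 0],
  [0, -0.003, 0, 0, 0, 0],
  [0, -0.003, 0, 0, 0, 0],
  [0, -0.003, 0, 0, 0, 0],
  [0, -0.003, 0, 0, 0, 0],
  [0, -0.003, 0, 0, 0, 0],
  [0, -0.003, 0, 0, 0, 0],
  [0, -0.003, 0, 0, 0, 0],
], claw=1)

```text
time_s: 29.2
tool_pos: [0.5735, -0.2006, 0.0756]
ee_rot: [180.0, 0.0, 77.3]
ft_force: [-0.3, -0.6, -0.3]
opening: 0.0738
gripper_force: 0.0
```

play_rows([
  [0, 0, -0.02, 0, 0, 0],
  [0, 0, -0.06, 0, 0, 0],
  [0, 0, -0.12, 0, 0, 0],
  [0, 0, -0.18, 0, 0, 0],
  [0, 0, -0.23, 0, 0, 0],
  [0, 0, -0.25, 0, 0, 0],
  [0, 0, -0.25, 0, 0, 0],
  [0, 0, -0.25, 0, 0, 0],
])

```text
time_s: 30.0
tool_pos: [0.5731, -0.2003, 0.1751]
ee_rot: [-180.0, -0.0, 77.3]
ft_force: [0.2, -0.1, -0.6]
opening: 0.0941
gripper_force: 0.0
```

```bash
python3 - <<'E'
from h import *
o,im=snap("w5");print(o["tool_pos"],o["ee_rot"])
C=cam(im,o);P=cloud(im,C);a=np.radians(-12.69);u=np.array([np.cos(a),np.sin(a)]);v=np.array([-u[1],u[0]])
D=P[...,:2]-np.array([.5455,-.1928]);x=D@u;y=D@v;z=P[...,2]
k=(z>.052)&(z<.0595)&(abs(y)<.02)&(x>0);print("box",k.sum(),np.percentile(x[k],[1,50,99]),np.percentile(y[k],[1,50,99]),np.median(z[k]))
k=(z>.105)&(z<.118)&(abs(y)<.03);print("tab",k.sum(),np.percentile(x[k],[1,50,99]),np.median(y[k]))
cv2.imwrite("pics/w5b.png",cv2.convertScaleAbs(im["color"][:,:,::-1],alpha=1.6))
E
```

```text
[ 0.57309659 -0.20029752  0.17513738] [-1.79954171e+02 -1.51936171e-02  7.72957525e+01]
box 2201 [0.035816   0.06727107 0.09830369] [-0.01777955  0.00178527  0.01959765] 0.055451928424961994
tab 527 [0.02166913 0.02786222 0.03489645] 0.001865429748852334
```

View pics/w5b.png

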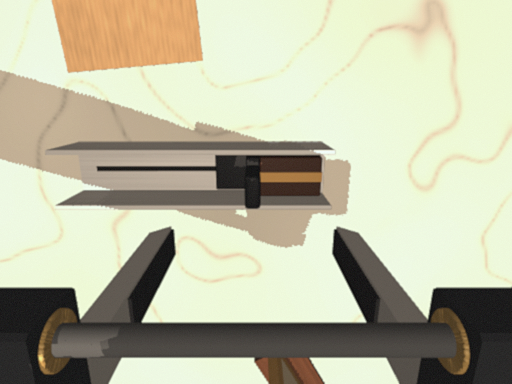

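The box (290,177) is upright and snug between the pusher tab (253,182) and the lip at (322,175). It measures x 0.067, with travel about 0.125. The gripper is clear, so I hand in.

```bash
python3 -c "
from h import *
print(r.close_job())"
```

```text
the job is handed in; nothing more can be done
None
```

I stood the box on the sheet, regripped it by its ends, set it in the channel and slid the pusher until the box was snug against the lip; the job is handed in (no verdict came back), with about 30 s of the 72 s used and the jar, cups and frame never approached.

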